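Sort a cast block by its heft

TASK

Pick up the cream oblong cast block with the carved rosette, lift it clear of the bench and hold it still for a moment to judge its weight. Then set it down gently, face up and flat, in the right tray: blue for a hollow cast (under 350 g), yellow for a part-filled one (350 to 650 g), red for a solid one (over 650 g); within 60 g of a limit either neighbouring tray will do. Let go of it, and leave the round boss, sanding block, hammer and brush as they lie.

Things in the scene. Friction and masses are not known exactly. Their poses are not given: they have to be found in the camera images.
- cast_block: cream cast-stone block with flat sides, 110 (its x) x 62 (its y) x 44 mm high, a carved rosette 56 mm across on top rising to 54 mm. It weighs 150 to 850 g, evenly balanced; its looks do not tell. Origin at the centre of its underside, z up. It lies on the bench nearer the robot than the trays; grasp it across the 62 mm. (The round cream boss, 80 mm across, is another piece.)
- tray_blue: open blue plastic tray, 150 x 150 mm outside, fixed to the bench, walls 4 mm thick and 20 mm high, inner floor 4 mm above the bench; for hollow casts, under 350 g. Origin under its centre at bench level, x and y along its sides, z up. The three trays swap places from one start to the next
- tray_yellow: open yellow plastic tray, 150 x 150 mm outside, fixed to the bench, walls 4 mm thick and 20 mm high, inner floor 4 mm above the bench; for part-filled casts, 350 to 650 g. Origin under its centre at bench level, x and y along its sides, z up. The three trays swap places from one start to the next
- tray_red: open red plastic tray, 150 x 150 mm outside, fixed to the bench, walls 4 mm thick and 20 mm high, inner floor 4 mm above the bench; for solid casts, over 650 g. Origin under its centre at bench level, x and y along its sides, z up. The three trays swap places from one start to the next
There are look-alikes about, which are no part of the job. There is more than one size of the tray_blue; the job needs the smallest.

How it is judged:
By the outcome, as a careful person would: the job done as asked, in the order asked, and still so for the second after the job is handed in, with the robot touching nothing.
It also fails if it takes over 35 s, if anything falls off the work surface, if the arm or the gripper's body presses on something with over 40 N, if the wrist force passes 120 N, or if a joint passes its speed limit or range.

ROBOT

A 6-joint arm with a two-finger parallel gripper is mounted at the origin on the work surface. World frame = base frame: x ahead of the robot, y to its left, z up, the work surface at z = 0. Lengths are in m, angles in rad, forces in N, time in s.
With the tool pointing down it reaches from about 0.25 to 0.725 m from the base axis. Payload 4 kg.
Tool frame: the origin (TCP) lies on the centre line of the jaws, within the pads' length; the fingertips stand 22 mm ahead of it and the grasp point (between the pads) lies 3 mm ahead of it; z points along the fingers, y is the line along which they close (so a half turn about z gives the same grasp; the last joint's range is limited). The gripper opens to 85 mm and grips with 20 to 120 N. Pads are 22 mm wide; open, the fingers measure 114 mm over their backs; the gripper's body (76 mm by 85 mm) begins 54 mm behind the grasp point. The pads swing forward as they close: fully open they stand 13 mm farther back than shut.
Start: joints at [-1.24, 0.241, 0.005, 1.335, 0, 1.571], TCP at [0.162, -0.473, 0.253] pointing down, gripper open.
Joint ranges: [-2.72, 2.72], [-1.05, 1.87], [-1.09, 1.28], [-1.99, 2.15], [-1.42, 1.44], [-3.14, 3.14]. Speed limits (rad/s): [2.79, 2.79, 3.14, 3.14, 3.14, 3.14].

INTERFACE

Orientations are given as a unit quaternion [x, y, z, w].
In Python, from workcell import bot gives the robot as it stands.
- The arm moves only by the shell command python3 -m inch 'ROWS'. ROWS is JSON, one flat list of numbers, 7 for each row, row after row: the shift along the world's x, y, z in mm, then the turn, a rotation vector about the world's x, y, z in rad, then the opening in per cent of the stroke, from 0 (shut) to 100 (fully open). A call has 1 to 8 rows; each row is the pose to reach, as a shift and turn from the pose commanded when the call began; what a row does not reach only later rows make up. A row lasts 1/12 s, in which the tool goes at most 41.7 mm and 7.16 degrees, less where a joint would pass 70% of its speed; a pose out of reach is approached as far as the arm can. A call with a gripper value outside its range is refused whole. The fingers move at their own pace and stop on an object; the grip force is fixed at half the most. Time passes only in rows, so rows that repeat a pose let the fingers close. It gives the time, the measured TCP pose, the force, the opening and the grip force at its end, in the units of the state.
- bot.get_obs(): the state, without advancing time (a new reading comes with each control period).
- bot.camera(name): name is "scene" or "side" or "wrist"; returns the picture (400x640x3 uint8, blue, green, red); there is no depth.
- bot.camera_info(name): a dict with "intrinsics" (3x3 intrinsics, pixels), "camera_from_world" (4x4, takes a point from world to camera coordinates); the wrist camera has in their place "hand_eye" (4x4, takes a point from camera to tool coordinates, whose origin is the TCP and whose axes are the flange's). Camera axes: x right, y down, z forward; pixel columns grow to the right and rows downward; lengths in m; the calibration is good to about 2 mm. A picture is of the moment at which its call begins: read the wrist's pose just before it. camera_info takes no time and is no camera call.
- bot.job_done(): hands the job in; it is judged then, once.
Trained networks look in the newest picture that a camera, given by its name, has taken for a name from the list of things; names that differ only in an ending like _2 or _b are one class to them, and where a whole thing is asked for, a point or a joint stands for the part that bears it (a point fixed in the world has none). Each returns a list of dicts, best first, with "confidence" (0 to 1); they miss things now and then, are a little off and sometimes report something else, mostly with a low value. They report only what shows in the picture. A call takes as long as a camera call. They do not tell look-alikes from the thing itself.
- bot.silhouettes(camera, target): "mask" (400x640 bool, what is visible of it) and "uv" ([column, row] in pixels, amid what is visible of it).
- bot.spot_point(camera, target): "uv" ([column, row] in pixels: a listed point, or the origin of a listed thing).
The state is a dict: "clock": time; "joint_pos": joint angles; "joint_vel": joint speeds; "tau": joint torques, N m; "eef_pos": TCP position; "tool_rot": TCP orientation; "ft_force": force on the tool from outside, world axes, zero at the start; "ft_torque": the same for the moment, N m; "grip_width": finger opening in m; "grasp_force": force on a finger pad.
Only numpy, scipy, OpenCV 4.12 (cv2) and the standard library are available. Lean on these libraries where they do the work, as an engineer would, in place of code of your own. Each camera call takes 0.05 s, during which the arm holds its last target. There are 200 camera calls.

## Working session

There is one attempt and no reset: what is moved stays moved. The work goes in short steps, Python scripts to look and compute and a shell command to move; the robot and the scene stay as the last step left them, time stands still between calls to the robot, and variables do not carry over. Pictures are saved under pics/ and viewed, at most 10 in all, crops included, and the job is handed in when it is done.

```bash
mkdir -p pics; cat > h.py <<'E'
import numpy as np, cv2
from workcell import bot
def ray(cam,uv):
    ci=bot.camera_info(cam);K=np.array(ci["intrinsics"]);T=np.array(ci["camera_from_world"])
    R,t=T[:3,:3],T[:3,3]
    return -R.T@t, R.T@np.linalg.inv(K)@np.array([uv[0],uv[1],1.])
def at(cam,uv,z):
    o,d=ray(cam,uv); return o+d*(z-o[2])/d[2]
E
python3 - <<'E'
from h import *
np.set_printoptions(precision=3,suppress=True)
for c in("scene","side"):
    im=bot.camera(c);cv2.imwrite(f"pics/{c}0.png",im)
    for n in("cast_block","tray_blue","tray_yellow","tray_red"):
        for s in bot.silhouettes(c,n):
            cs,_=cv2.findContours(s["mask"].astype(np.uint8),0,1)
            q=max(cs,key=cv2.contourArea)
            z=.044 if n[0]=='c' else .02
            P=np.array([at(c,p[0],z)[:2] for p in q])*1000
            r=cv2.minAreaRect(P.astype(np.float32))
            print(c,n,round(s["confidence"],2),np.array(s["uv"]),at(c,s["uv"],z)[:2],np.round(r[0]),np.round(r[1]),round(r[2],1))
o=bot.get_obs();print(o["clock"],o["eef_pos"],o["tool_rot"],o["ft_force"],o["grip_width"])
E
```

```text
scene cast_block 0.92 [363.6 208.3] [ 0.48  -0.102] [ 471. -105.] [102. 132.] 65.1
scene tray_blue 0.78 [285.7 229.3] [ 0.657 -0.204] [ 651. -209.] [163. 167.] 0.6
scene tray_blue 0.63 [470.5 245.5] [0.386 0.151] [374. 142.] [241. 213.] 18.9
scene tray_blue 0.6 [217.6 152.1] [ 0.564 -0.635] [ 556. -637.] [259. 227.] 80.4
scene tray_yellow 0.92 [345.7 270.5] [ 0.655 -0.008] [645.  -6.] [161. 161.] 84.6
scene tray_red 0.59 [429.3 324.4] [0.645 0.2  ] [645. 196.] [166. 153.] 5.4
side cast_block 0.86 [335.7 225.8] [ 0.443 -0.095] [442. -96.] [ 96. 129.] 64.7
side tray_blue 0.91 [267.4 199.1] [ 0.648 -0.191] [ 637. -202.] [158. 173.] 1.3
side tray_blue 0.77 [351.5 324.1] [0.365 0.161] [363. 144.] [216. 229.] 18.6
side tray_blue 0.64 [329.4 127.8] [ 0.559 -0.623] [ 550. -629.] [255. 225.] 80.2
side tray_yellow 0.98 [253.  251.6] [0.621 0.009] [633.   0.] [164. 158.] 85.0
side tray_red 0.79 [212.4 325.5] [0.633 0.221] [633. 203.] [155. 161.] 4.8
0.5 [ 0.162 -0.473  0.253] [ 0.986  0.165 -0.    -0.   ] [ 0.126  0.138 -0.385] 0.085531056268435
```

View pics/scene0.png

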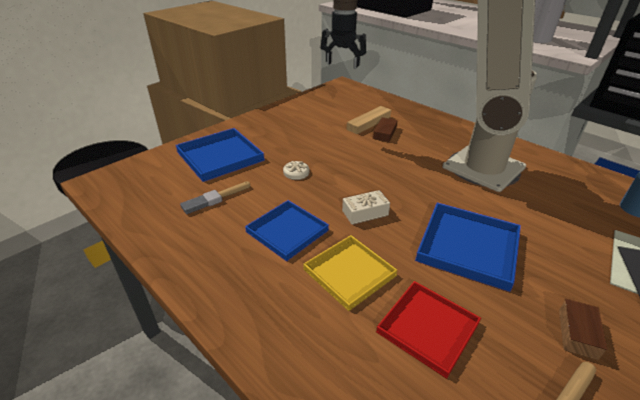

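View pics/side0.png

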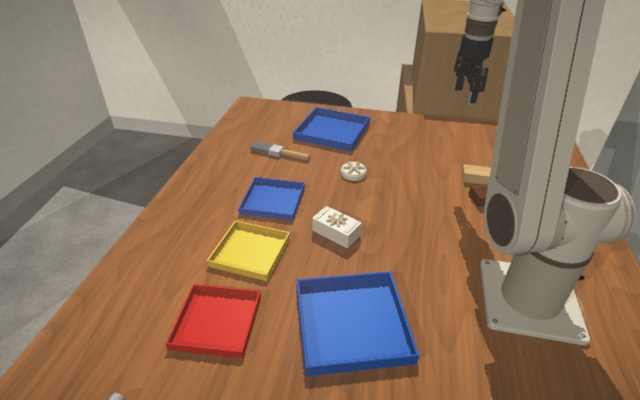

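The pictures show these candidates:
- **Block:** the oblong rosette block is at scene (365,207). Its look-alike is the round boss at (296,170).
- **Blue trays:** the small one is at (287,229), and the larger ones are at (470,245) and (220,153).
- **Other trays:** yellow is at (350,271) and red at (429,326).

I choose the oblong block, and the 150 mm blue tray at (287,229) if blue is needed. Next I fit the block and tray models to the masks and check a crop.

```bash
cat > fit.py <<'E'
from h import *
from scipy.optimize import minimize
def hull(cam,X):
    ci=bot.camera_info(cam);K=np.array(ci["intrinsics"]);T=np.array(ci["camera_from_world"])
    p=(T[:3,:3]@X.T+T[:3,3:])
    p=K@p; return cv2.convexHull((p[:2]/p[2]).T.astype(np.float32))
def box(q,L,W,H):
    x,y,a=q;c,s=np.cos(a),np.sin(a)
    return np.array([[x+c*u-s*v,y+s*u+c*v,z] for u in(-L/2,L/2) for v in(-W/2,W/2) for z in(0,H)])
def raster(h,S=8):
    m=np.zeros((400*4,640*4),np.uint8);cv2.fillConvexPoly(m,np.round((h+.5)*4*16-8).astype(int),1,shift=4);return m
def fit(masks,q0,dims,rosette=False):
    tm={c:cv2.resize(m.astype(np.uint8),None,fx=4,fy=4,interpolation=0) for c,m in masks.items()}
    def cost(q):
        e=0
        for c,m in tm.items():
            r=raster(hull(c,box(q,*dims)))
            if rosette:
                t=np.linspace(0,6.28,30);r|=raster(hull(c,np.c_[q[0]+.02*np.cos(t),q[1]+.02*np.sin(t),t*0+.052]))
            e+=1-(r&m).sum()/(r|m).sum()
        return e
    s=np.array([[0,0,0],[.01,0,0],[0,.01,0],[0,0,.1]])+q0
    r=minimize(cost,q0,method="Nelder-Mead",options=dict(initial_simplex=s,xatol=2e-4,fatol=1e-4))
    return r.x,r.fun
E
python3 - <<'E'
from fit import *
np.set_printoptions(precision=4,suppress=True)
for c in("scene","side"): im=bot.camera(c); (c=="scene") and cv2.imwrite("pics/crop.png",cv2.resize(im[130:290,230:440],None,fx=3.5,fy=3.5,interpolation=2))
g={"cast_block":(.465,-.1),"tray_blue":(.645,-.205),"tray_yellow":(.64,-.003),"tray_red":(.64,.2)}
for n,p in g.items():
    M={}
    for c in("scene","side"):
        M[c]=min(bot.silhouettes(c,n),key=lambda s:np.hypot(*(at(c,s["uv"],.02)[:2]-p)))["mask"]
    if n[0]=="c":
        for a in np.radians([-25,65,20,110]): 
            print(n,*fit(M,np.r_[p,a],(.11,.062,.044),True))
        for c in M: print(c,fit({c:M[c]},np.r_[p,np.radians(-25)],(.11,.062,.044),True))
    else: print(n,*fit(M,np.r_[p,0],(.15,.15,.02)))
E
```

```text
cast_block [ 0.4469 -0.1208 -0.4635] 0.1569665580064512
cast_block [ 0.4464 -0.121   2.6795] 0.15852757521484018
cast_block [ 0.4469 -0.1208 -0.4616] 0.15670332464351455
cast_block [ 0.4467 -0.1208  2.6937] 0.15775607463726993
scene (array([ 0.4482, -0.1219, -0.3418]), np.float64(0.08537637683366328))
side (array([ 0.4457, -0.1197, -0.482 ]), np.float64(0.05020657445661936))
tray_blue [ 0.6428 -0.2155  0.0277] 0.10496079511679468
tray_yellow [ 0.6372 -0.0102 -0.1055] 0.10404905374186679
tray_red [0.6383 0.1959 0.0935] 0.08660143584174929
```

View pics/crop.png

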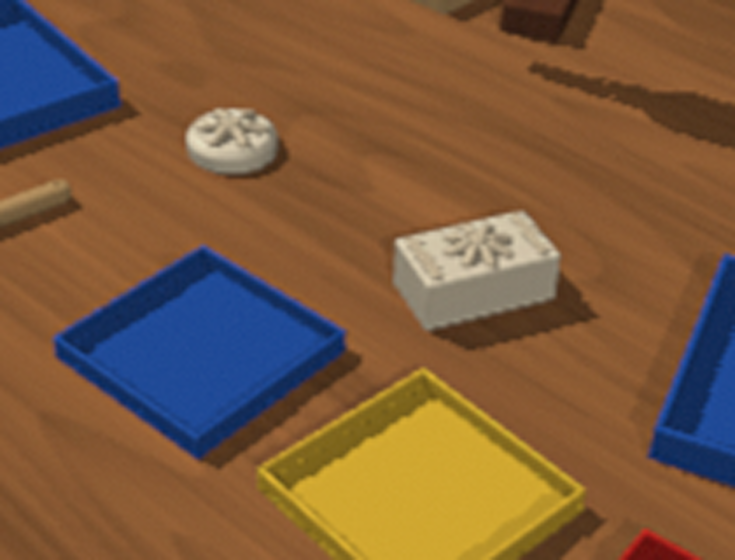

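The crop shows the oblong block with its rosette up at crop (475,268), and the round boss separately at (232,140). The choice stands. I start across at height.

```bash
python3 -m inch '[25,31,0,0,0,0,100,50,62,0,0,0,0,100,75,93,0,0,0,0,100,100,124,0,0,0,0,100,125,155,0,0,0,0,100,150,186,0,0,0,0,100,175,217,0,0,0,0,100,200,248,0,0,0,0,100]'; python3 -c "
from workcell import bot
o=bot.get_obs();print(o['joint_pos'],o['clock'])"
```

```text
clock: 1.67
eef_pos: [0.3632, -0.2233, 0.2536]
tool_rot: [0.986, 0.164, 0.0, 0.0]
ft_force: [-0.1, -0.5, -0.5]
grip_width: 0.0851
grasp_force: 0.0
[-5.51087942e-01  9.40579126e-02 -1.72297594e-01  1.30354771e+00
 -6.07651536e-05  2.26002434e+00] 1.6667
```

```bash
python3 -m inch '[21,26,0,0,0,0.12,100,42,52,0,0,0,0.24,100,63,78,0,0,0,0.36,100,84,102,-10,0,0,0.48,100,84,102,-20,0,0,0.6,100,84,102,-30,0,0,0.72,100,84,102,-40,0,0,0.84,100,84,102,-50,0,0,0.96,100]'|head -2;  python3 -m inch '[0,0,0,0,0,0.12,100,0,0,0,0,0,0.24,100,0,0,0,0,0,0.36,100,0,0,0,0,0,0.48,100,0,0,0,0,0,0.6,100,0,0,0,0,0,0.72,100,0,0,0,0,0,0.84,100,0,0,0,0,0,0.96,100]'|head -2; python3 -m inch '[0,0,0,0,0,0.12,100,0,0,0,0,0,0.24,100,0,0,0,0,0,0.36,100,0,0,0,0,0,0.43,100,0,0,0,0,0,0.43,100,0,0,0,0,0,0.43,100]'
cat > wr.py <<'E'
from fit import *
from scipy.spatial.transform import Rotation as Ro
_ci=bot.camera_info
def camw():
    o=bot.get_obs();T=np.eye(4);T[:3,:3]=Ro.from_quat(o["tool_rot"]).as_matrix();T[:3,3]=o["eef_pos"]
    ci=dict(_ci("wrist"));ci["camera_from_world"]=np.linalg.inv(T@np.array(ci["hand_eye"]));return ci
bot.camera_info=lambda c:camw() if c=="wrist" else _ci(c)
E
python3 - <<'E'
from wr import *
o=bot.get_obs()
im=bot.camera("wrist");cv2.imwrite("pics/w0.png",im)
q0=np.r_[.447,-.121,-.45]
for s in bot.silhouettes("wrist","cast_block"):
    print(s["confidence"],s["uv"],at("wrist",s["uv"],.044),fit({"wrist":s["mask"]},q0,(.11,.062,.044),True))
print(o["joint_pos"])
E
```

```text
clock: 2.33
eef_pos: [0.4466, -0.1224, 0.2028]
clock: 3.0
eef_pos: [0.4464, -0.1229, 0.2034]
clock: 3.5
eef_pos: [0.4464, -0.1229, 0.2034]
tool_rot: [0.229, 0.973, -0.0, 0.0]
ft_force: [0.2, 0.5, 0.1]
grip_width: 0.0854
grasp_force: 0.0
0.75 [318.7, 179.9] [ 0.44059926 -0.11928746  0.044     ] (array([ 0.44644269, -0.12168937, -0.42767988]), np.float64(0.029880490493420453))
[-2.68623364e-01  1.97302447e-01 -1.83844801e-01  1.18949564e+00
 -8.90764270e-06  1.94134534e-01]
```

View pics/w0.png

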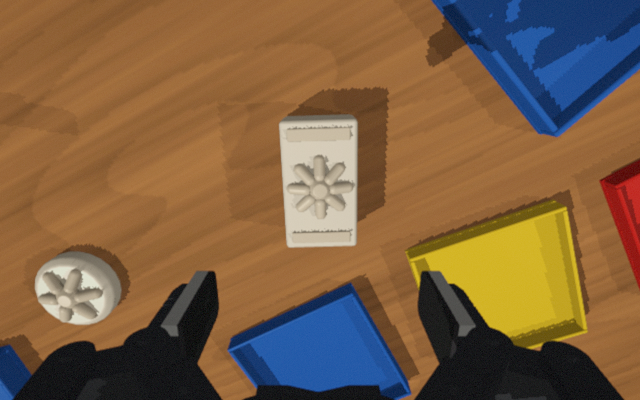

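The wrist view shows the block at (319,183), rosette up and centred between the jaws, and the model fits the mask well. I descend with a small correction.

```bash
python3 -m inch '[0,1,-35,0,0,0.034,100,0,1,-70,0,0,0.034,100,0,1,-105,0,0,0.034,100,0,1,-130,0,0,0.034,100,0,1,-150,0,0,0.034,100,0,1,-165,0,0,0.034,100,0,1,-173,0,0,0.034,100,0,1,-173,0,0,0.034,100]'
```

```text
clock: 4.27
eef_pos: [0.4451, -0.1215, 0.0287]
tool_rot: [0.212, 0.977, 0.0, -0.002]
ft_force: [0.3, 0.5, 0.2]
grip_width: 0.0858
grasp_force: 0.0
```

```bash
python3 -m inch '[0,0,0,0,0,0,0,0,0,0,0,0,0,0,0,0,0,0,0,0,0,0,0,0,0,0,0,0,0,0,0,0,0,0,0,0,0,0,0,0,0,0]'; python3 -c "
from workcell import bot
o=bot.get_obs();print(o['ft_force'],o['tau'])"
```

```text
clock: 4.77
eef_pos: [0.4477, -0.1221, 0.0317]
tool_rot: [0.212, 0.977, 0.0, 0.002]
ft_force: [-0.1, 0.6, 5.6]
grip_width: 0.0611
grasp_force: 67.3
[-0.1427218   0.62796654  5.59037369] [ -0.30334747 -34.5603168   16.59956038  -0.22820662  -0.21287922
  -0.06370047]
```

```bash
python3 -m inch '[0,0,5,0,0,0,0,0,0,20,0,0,0,0,0,0,45,0,0,0,0,0,0,75,0,0,0,0,0,0,100,0,0,0,0,0,0,110,0,0,0,0,0,0,110,0,0,0,0,0,0,110,0,0,0,0]'; for i in 1 2 3; do python3 -m inch '[0,0,0,0,0,0,0,0,0,0,0,0,0,0,0,0,0,0,0,0,0,0,0,0,0,0,0,0]'; done; python3 -c "
from workcell import bot
o=bot.get_obs();print(o['ft_force'],o['ft_torque'],o['tau'])"
```

```text
clock: 5.43
eef_pos: [0.446, -0.1219, 0.1402]
tool_rot: [0.212, 0.977, -0.0, -0.0]
ft_force: [-0.4, 0.4, -5.0]
grip_width: 0.0611
grasp_force: 66.8
clock: 5.77
eef_pos: [0.4456, -0.1217, 0.1392]
tool_rot: [0.212, 0.977, 0.0, -0.001]
ft_force: [0.0, 0.2, -3.8]
grip_width: 0.061
grasp_force: 66.8
clock: 6.1
eef_pos: [0.4464, -0.1219, 0.1402]
tool_rot: [0.212, 0.977, -0.0, -0.0]
ft_force: [0.3, 0.2, -4.4]
grip_width: 0.0613
grasp_force: 66.8
clock: 6.43
eef_pos: [0.4464, -0.1219, 0.1404]
tool_rot: [0.212, 0.977, -0.0, 0.0]
ft_force: [0.7, -0.4, -4.4]
grip_width: 0.0612
grasp_force: 66.8
[ 0.72108603 -0.37192384 -4.40479072] [ 0.02564655 -0.07255855 -0.00900749] [-8.55618032e-05 -3.69060838e+01  2.38537985e+01  4.21278208e-03
  3.48056319e-04 -4.47986864e-06]
```

```bash
python3 - <<'E'
from workcell import bot
import numpy as np
f=[]
for i in range(10): bot.camera("wrist"); f.append(bot.get_obs()["ft_force"][2])
print(np.mean(f),np.std(f),-np.mean(f)/9.81)
E
python3 -m inch '[30,17,0,0,0,0.06,0,60,35,0,0,0,0.12,0,90,53,0,0,0,0.18,0,120,70,0,0,0,0.24,0,150,88,0,0,0,0.30,0,175,103,0,0,0,0.32,0,191,112,0,0,0,0.32,0,191,112,0,0,0,0.32,0]'
python3 - <<'E'
from wr import *
print([(s["confidence"],at("scene",s["uv"],.1)) for s in (bot.camera("scene"),bot.silhouettes("scene","cast_block"))[1]])
im=bot.camera("wrist");cv2.imwrite("pics/w1.png",im)
E
```

```text
-4.34742695386391 0.48823921925318775 0.4431627883653323
clock: 7.6
eef_pos: [0.6408, -0.0072, 0.1395]
tool_rot: [0.052, 0.999, 0.001, 0.001]
ft_force: [0.8, 0.5, -3.8]
grip_width: 0.0613
grasp_force: 66.8
[(0.95, array([ 0.63602029, -0.03112751,  0.1       ]))]
```

View pics/w1.png

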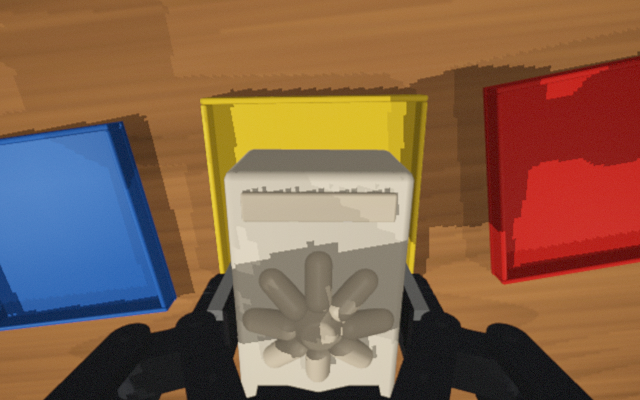

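The weight is about 443 g, so it goes in the yellow tray. In the wrist view the block is square to the tray. The tray rim corners are at (202,100) and (427,97), so I check the centring with them.

```bash
python3 - <<'E'
from wr import *
a=at("wrist",(202,100),.02);b=at("wrist",(427,97),.02);o=bot.get_obs()
e=(b-a)[:2];n=np.array([e[1],-e[0]])/np.hypot(*e);m=(a+b)[:2]/2
if (np.array(o["eef_pos"][:2])-m)@n<0:n=-n
print(a,b,np.hypot(*e),np.arctan2(n[1],n[0]),m+n*.075,o["eef_pos"],o["joint_pos"])
E
python3 -m inch '[0,0,-25,0,0,0,0,-2,-2,-50,0,0,0,0,-2,-2,-70,0,0,0,0,-2,-2,-82,0,0,0,0,-2,-2,-90,0,0,0,0,-2,-2,-90,0,0,0,0]'
```

```text
[ 0.55681158 -0.0779197   0.02      ] [0.57067529 0.06883284 0.02      ] 0.14740593123115278 -0.09419046386438407 [ 0.63841099 -0.01159727] [ 0.6366196  -0.00992575  0.13941049] [-1.54316852e-02  5.76692678e-01  2.12581582e-01  1.20894662e+00
 -3.58232289e-04  9.11340498e-02]
clock: 8.25
eef_pos: [0.6338, -0.0124, 0.0486]
tool_rot: [0.054, 0.999, -0.0, -0.002]
ft_force: [-1.4, -0.2, -3.7]
grip_width: 0.0608
grasp_force: 67.0
```

```bash
python3 -m inch '[2,0,-3,0,0,0,0,3,1,-6,0,0,0,0,3,1,-8,0,0,0,0,3,1,-9,0,0,0,0,3,1,-10,0,0,0,0,3,1,-11,0,0,0,0,3,1,-12,0,0,0,0,3,1,-12,0,0,0,0]'
```

```text
clock: 8.92
eef_pos: [0.6383, -0.0109, 0.0382]
tool_rot: [0.053, 0.999, -0.0, -0.0]
ft_force: [-0.6, -0.7, -4.3]
grip_width: 0.0614
grasp_force: 67.0
```

```bash
python3 -m inch '[0,0,-0.5,0,0,0,0,0,0,-1,0,0,0,0,0,0,-1.5,0,0,0,0,0,0,-2,0,0,0,0,0,0,-2.5,0,0,0,0,0,0,-2.5,0,0,0,0,0,0,-2.5,0,0,0,0]'
```

```text
clock: 9.5
eef_pos: [0.6385, -0.0109, 0.0359]
tool_rot: [0.053, 0.999, -0.0, 0.0]
ft_force: [0.3, 0.4, -4.2]
grip_width: 0.061
grasp_force: 67.1
```

```bash
python3 -m inch '[0,0,-0.5,0,0,0,0,0,0,-1,0,0,0,0,0,0,-1.5,0,0,0,0,0,0,-1.5,0,0,0,0,0,0,-1.5,0,0,0,0]'
```

```text
clock: 9.92
eef_pos: [0.6385, -0.0109, 0.0358]
tool_rot: [0.053, 0.999, 0.0, 0.0]
ft_force: [-4.0, -0.6, 5.0]
grip_width: 0.0612
grasp_force: 68.3
```

The block is down with its weight on the floor. I release and rise.

```bash
python3 -m inch '[0,0,0.5,0,0,0,20,0,0,1,0,0,0,50,0,0,1,0,0,0,80,0,0,1,0,0,0,95,0,0,1,0,0,0,95,0,0,1,0,0,0,95]'; python3 -m inch '[0,0,5,0,0,0,95,0,0,15,0,0,0,95,0,0,40,0,0,0,95,0,0,70,0,0,0,95,0,0,100,0,0,0,95,0,0,130,0,0,0,95,-30,0,150,0,0,0,95,-30,0,150,0,0,0,95]'
python3 - <<'E'
from wr import *
im=bot.camera("wrist");cv2.imwrite("pics/w2.png",im)
for s in bot.silhouettes("wrist","cast_block"):print(s["confidence"],fit({"wrist":s["mask"]},np.r_[.638,-.011,-.1],(.11,.062,.044),True))
im=bot.camera("scene");cv2.imwrite("pics/s2.png",im)
E
```

```text
clock: 10.42
eef_pos: [0.6388, -0.0109, 0.0353]
tool_rot: [0.053, 0.999, -0.0, 0.0]
ft_force: [-0.7, -0.1, -0.1]
grip_width: 0.0808
grasp_force: 0.0
clock: 11.08
eef_pos: [0.6078, -0.0109, 0.1919]
tool_rot: [0.053, 0.999, 0.0, 0.003]
ft_force: [-0.5, -1.0, -1.1]
grip_width: 0.0809
grasp_force: 0.0
0.79 (array([ 0.63758643, -0.01123203, -0.12432257]), np.float64(0.028822189627827677))
```

View pics/w2.png

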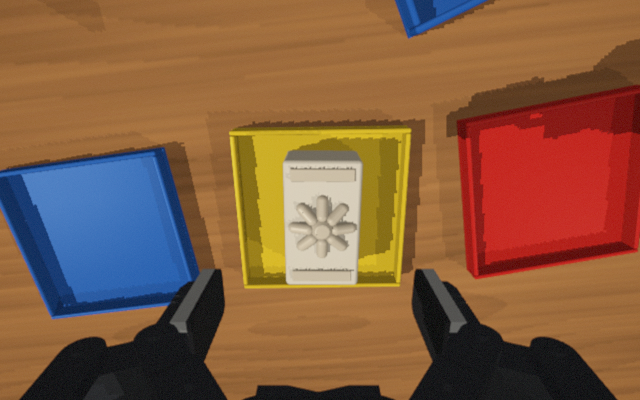

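View pics/s2.png

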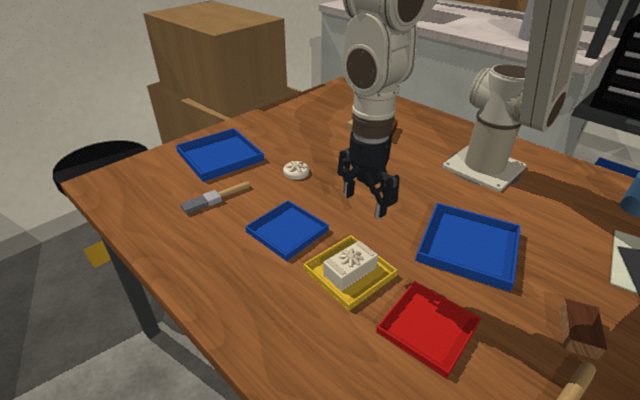

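The pictures show the block flat and face up, centred in the yellow tray (scene (350,265)). The gripper is clear and the other things have not moved.

```bash
python3 -m inch '[0,0,0,0,0,0,95,0,0,0,0,0,0,95,0,0,0,0,0,0,95]'|head -1; python3 -c "
from workcell import bot
print(bot.job_done())"
```

```text
clock: 11.48
the job is handed in; nothing more can be done
None
```

The cast block weighed about 443 g (part-filled), so I set it down face up and flat in the yellow tray, let go of it, and handed the job in at about 11.5 s.

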